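Level the display riser in the toy shop

ROBOT

A 7-joint arm with a two-finger parallel gripper is mounted at the origin on the work surface. World frame = base frame: x ahead of the robot, y to its left, z up, the work surface at z = 0. Lengths are in m, angles in rad, forces in N, time in s.
With the tool pointing down it reaches from about 0.4 to 0.85 m from the base axis. Payload 10.4 kg.
Tool frame: the origin (TCP) lies at the very end of the fingers, on their centre line; the grasp point (between the pads) lies 19 mm behind it (manip.pinch_z is the distance from the TCP to the grasp point, in m); z points along the fingers, y is the line along which they close (so a half turn about z gives the same grasp; the last joint's range is limited). The gripper opens to 85 mm and grips with 20 to 120 N. Pads are 22 mm wide; open, the fingers measure 114 mm over their backs; the gripper's body (76 mm by 85 mm) begins 54 mm behind the grasp point. The pads swing forward as they close: fully open they stand 13 mm farther back than shut.
Start: joints at [-1.14, 0.332, -0.065, 1.46, 0.022, 1.35, -0.088], TCP at [0.274, 0.562, 0.231] pointing down, gripper open.
Joint ranges: [-2.6, 2.6], [-0.5, 2.12], [-1.47, 1.34], [0.16, 2.42], [-1.27, 4.41], [0.06, 2.06], [-2.6, 2.6]. Speed limits (rad/s): [2.22, 2.22, 2.79, 2.79, 3.14, 3.14, 3.14].

INTERFACE

Orientations are given as a unit quaternion [x, y, z, w].
In Python, from workcell import manip gives the robot as it stands. The module is installed in compiled form; this text tells all that it offers.
- The arm moves only by the shell command python3 -m creep 'ROWS' [OPENING] [FORCE]. ROWS is a JSON object of lists of equal length, an entry for each row: "slide": the shift along the tool's x, y, z in m, a list of three; "twist": the turn about the tool's z in degrees. A call has 1 to 8 rows; each row shifts and turns the commanded pose from where the row before left it, along the tool's axes as they then stand; what a row does not reach is not made up. A row lasts 1/8 s, in which the tool goes at most 62.5 mm and 10.7 degrees, less where a joint would pass 70% of its speed; a pose out of reach is approached as far as the arm can. A call with a gripper value outside its range is refused whole. OPENING is the opening in per cent of the stroke, from 0 (shut) to 100 (fully open), set as the call begins (- or left out, the last holds). The fingers move at their own pace and stop on an object; FORCE is the grip in N (left out, the last holds). Time passes only in rows, so rows that do not move let the fingers close. It gives the time, the measured TCP pose, the force, the opening and the grip force at its end, in the units of the state.
- manip.get_obs(): the state, without advancing time (a new reading comes with each control period).
- manip.camera(name): name is "scene" or "top" or "wrist"; returns (picture, depth): 400x640x3 uint8, blue, green, red; 400x640 float32, m along the optical axis (not along the pixel's ray), 0 where there is no reading.
- manip.camera_params(name): a dict with "intrinsics" (3x3 intrinsics, pixels), "R" (3x3) and "t" (3): a world point X has camera coordinates R X + t. Camera axes: x right, y down, z forward; pixel columns grow to the right and rows downward; lengths in m; the calibration is good to about 2 mm. A picture is of the moment at which its call begins: read the wrist's pose just before it. camera_params takes no time and is no camera call; for the wrist camera it gives the pose at the moment of the call.
- manip.hand_in(): hands the job in; it is judged then, once.
The state is a dict: "clock": time; "joint_pos": joint angles; "joint_velocities": joint speeds; "tau": joint torques, N m; "position": TCP position; "ee_rot": TCP orientation; "ft_force": force on the tool from outside, world axes, zero at the start; "torque": the same for the moment, N m; "grip_width": opening from 0.0 (shut) to 1.0 (fully open); "grasp_force": force on a finger pad.
Only numpy, scipy, OpenCV 4.12 (cv2) and the standard library are available. Lean on these libraries where they do the work, as an engineer would, in place of code of your own. Each camera call takes 0.05 s, during which the arm holds its last target. There are 200 camera calls.

TASK

The plywood display riser on the toy table slopes down towards its black knob. Pick up the aluminium spirit level and lay it flat on the riser, ring over the knob and bar between the two low ribs; then grip the knob so that the fingertips gently press the level's sprung black collar down, and turn the knob until the bubble stands between the two black lines. Finish while still gripping the knob and pressing the collar, bubble centred, and leave the toys around undisturbed.

Things in the scene. Friction and masses are not known exactly. Their poses are not given: they have to be found in the camera images.
- riser: low display riser: plywood board 160 x 400 mm, 18 mm thick, its top 90 mm above the table at the fixed end. Origin: on the table under the board's centre; z up, y along the board towards the knob, which stands at x = 0, y = 130 mm. This frame stays level: only the board on it tilts, and its knob end starts 3 to 6 mm too low. Its position and heading vary.
- pivot (a point): fixed foot of the riser, at y = -170 mm: the line along the riser's x, 72 mm above the table, about which the board tilts.
- ribs (a point): point on the board's top midway between two low ribs, 173 mm from the knob's axis. The ribs are 7 mm tall, 5 mm thick and 55 mm long, run along the board and leave 30 mm clear between them; the vial end of the level's bar (22 mm wide) goes there.
- knob_top (a point): centre of the top of the knob: an upright plain black knob, 34 mm in diameter, 47 mm tall above the board, its top 7 mm tapering to 22 mm diameter. It turns about its own upright axis.
- foot_knob (a joint): turn of the knob, rad, growing clockwise seen from above; clockwise lifts the knob end of the board (knob included) by 4 mm per radian; 0.7 to 1.6 rad are needed. Friction 0.25 N m; it stays where it is left. The reading at which the board is level differs every time.
- level: aluminium spirit level, 263 mm long, 200 to 330 g; starts lying flat on its underside on the table, vial up, at any of a wide range of headings. Origin: underside, below the middle of the gripping block; x from the ring end to the vial end, z up. On the riser its x axis must point along the riser's -y (vial towards the fixed foot), underside flat on the board.
- block_top (a point): middle of the top of the level's gripping block, 30 mm above the underside: 22 mm wide (across the level), 30 mm tall, 76 mm long; a thin 6 mm strip joins it to the ring.
- ring (a point): centre of the ring, in the plane of the level's underside, 100 mm from its origin on the -x side; it comes on the knob's axis at board height. The ring is 8 mm tall, 80 mm outer and 42 mm inner diameter: 4 mm clearance all round the knob. The sprung collar stands on it.
- collar (a joint): how far the sprung black collar over the ring is pushed down, m: 0 free, 0.010 fully down. A flat ring, 80 mm outer, 41 mm inner diameter; its top face is 26 mm above the level's underside when free. The spring takes 1 N to start, 0.5 N more per mm, and pushes the level onto the board. Fingers opened 45 to 60 mm come down on this face, round the knob, and stay on it as they clamp the knob.
- vial (a point): centre of the vial, at its top, 26 mm above the level's underside, 80 mm from its origin along +x. A green glass tube 16 mm thick and 80 mm long, on a bar 22 mm wide and 18 mm tall that ends 123 mm from the origin, with two black cross lines 23 mm apart.
- bubble (a joint): where the white bubble (14 mm long) stands in the vial, m: 0 centred between the lines, positive towards the vial end of the level. It runs to the higher end, about 15 mm per radian of knob when the level lies on the riser as told, and needs about 2 s to settle.
- doll: wooden doll, 59 mm tall, on the fixed end of the riser; leave alone. Origin at its foot.
- skittle: wooden skittle, 82 mm tall, 38 mm wide; leave alone. Origin at its foot.
- tractor: red toy tractor, about 102 x 63 x 64 mm; leave alone. Origin underneath.
- truck: orange toy truck, about 120 x 74 x 75 mm; leave alone. Origin underneath.
- jar: pale jar, 64 mm in diameter, 90 mm tall; leave alone. Origin underneath.
- storybook: blue book lying flat, 154 x 114 x 20 mm; leave alone. Origin underneath.
- puzzle_block: wooden puzzle block with pegs, 60 x 60 x 60 mm; leave alone. Origin underneath.

How it is judged:
By the outcome, as a careful person would: the job done as asked, in the order asked, and still so for the second after the job is handed in, while the arm keeps its last pose, push and grip.
It also fails if it takes over 66 s, if anything falls off the work surface, if the arm or the gripper's body presses on something with over 40 N, if the wrist force passes 120 N, or if a joint passes its speed limit or range.

## Working session

There is one attempt and no reset: what is moved stays moved. The work goes in short steps, Python scripts to look and compute and a shell command to move; the robot and the scene stay as the last step left them, time stands still between calls to the robot, and variables do not carry over. Pictures are saved under pics/ and viewed, at most 10 in all, crops included, and the job is handed in when it is done.

```bash
mkdir -p pics
cat > h.py <<'E'
import numpy as np, cv2
from workcell import manip
from scipy.spatial.transform import Rotation as Ro
def cam(n):
    p=manip.camera_params(n); im,d=manip.camera(n); return im,d,p
def ray(p,uv,z):
    K,R,t=map(np.array,(p["intrinsics"],p["R"],p["t"])); c=-R.T@t
    v=R.T@np.linalg.solve(K,[uv[0],uv[1],1.]); return c+v*(z-c[2])/v[2]
def cloud(d,p):
    K,R,t=map(np.array,(p["intrinsics"],p["R"],p["t"]))
    v,u=np.indices(d.shape); P=np.stack([(u-K[0,2])/K[0,0]*d,(v-K[1,2])/K[1,1]*d,d],-1)
    return (P-t)@R
def proj(p,X):
    K,R,t=map(np.array,(p["intrinsics"],p["R"],p["t"])); q=K@(R@np.array(X)+t); return q[:2]/q[2]
def st():
    o=manip.get_obs(); R=Ro.from_quat(o["ee_rot"]).as_matrix()
    print("t",round(o["clock"],2),"pos",np.round(o["position"],4),"x",np.round(R[:,0],3),"y",np.round(R[:,1],3),"z",np.round(R[:,2],3),"F",np.round(o["ft_force"],1),"w",round(float(o["grip_width"]),3),"g",o["grasp_force"],"j",np.round(o["joint_pos"],2))
    return np.array(o["position"]),R
E
python3 - <<'E'
from h import *
st()
for n in("top","scene"):
    im,d,p=cam(n); cv2.imwrite(f"pics/{n}0.png",im); np.savez(f"{n}0.npz",im=im,d=d,**p)
    print(n,np.round(-np.array(p["R"]).T@p["t"],3),np.round(p["R"],2).tolist(),p["intrinsics"])
E
```

```text
t 0.0 pos [0.2738 0.5614 0.2305] x [-0.899  0.438 -0.   ] y [ 0.438  0.899 -0.001] z [-0.001 -0.001 -1.   ] F [ 0.2 -0.1  1.2] w 0.997 g 0.0 j [-1.14  0.33 -0.06  1.46  0.02  1.35 -0.09]
top [0.29  0.046 1.343] [[0.06, -1.0, 0.0], [-0.97, -0.06, -0.22], [0.22, 0.01, -0.98]] [[458.53899382   0.         306.39850542]
 [  0.         458.53899382 198.63732793]
 [  0.           0.           1.        ]]
scene [1.273 0.098 0.767] [[-0.08, 1.0, -0.01], [0.69, 0.05, -0.72], [-0.72, -0.06, -0.7]] [[377.78311252   0.         318.26063088]
 [  0.         377.78311252 199.0229589 ]
 [  0.           0.           1.        ]]
```

View pics/top0.png

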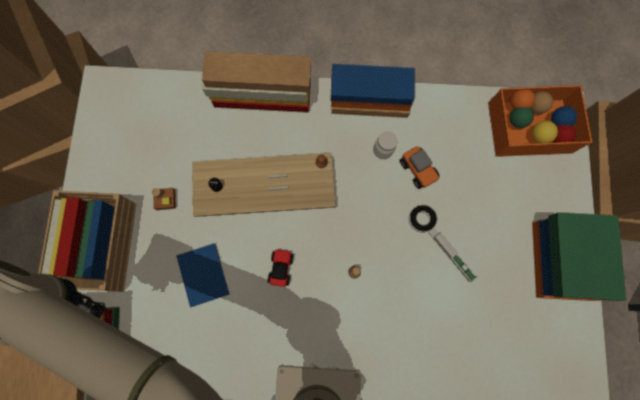

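View pics/scene0.png

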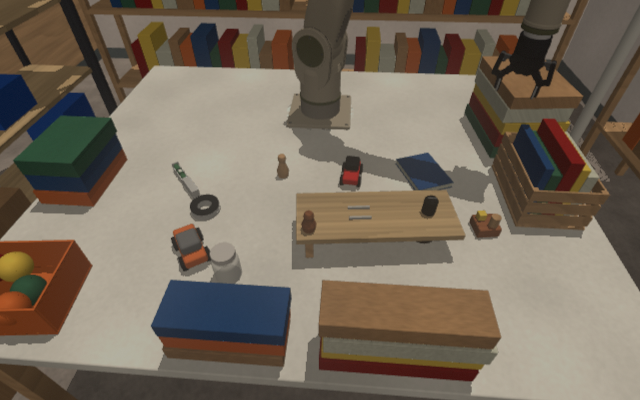

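The top view shows the ring at (423,218), vial end at (473,277), knob at (215,184), ribs around (278,182) and the doll at (321,160).

Run:
```python
from h import *
D=np.load("top0.npz"); im=D["im"]; d=D["d"]; p={k:D[k] for k in("intrinsics","R","t")}
C=cloud(d,p); hsv=cv2.cvtColor(im,cv2.COLOR_BGR2HSV)
def blob(m,box):
    b=np.zeros(m.shape,bool); x0,y0,x1,y1=box; b[y0:y1,x0:x1]=1; m=m&b
    v,u=np.nonzero(m); return m,np.array([u.mean(),v.mean()]),len(u)
dark=hsv[...,2]<60
m,c,n=blob(dark,(400,195,445,240)); (ex,ax,an)=cv2.fitEllipse(cv2.findContours(m.astype(np.uint8),0,1)[0][0]) if 0 else cv2.minEnclosingCircle(np.argwhere(m)[:,::-1].astype(np.float32))+(0,)
print("ring",c,ex,ax,n,"z",np.median(C[m][:,2]),"ray",ray(p,ex,.026),"ray mean",ray(p,c,.026))
g=(hsv[...,0]>40)&(hsv[...,0]<90)&(hsv[...,1]>90)
m,c,n=blob(g,(430,230,490,290)); print("vial",c,n,np.median(C[m][:,2]),ray(p,c,.022))
m,c,n=blob(dark,(205,172,228,196)); zz=C[m]; top=zz[:,2]>np.percentile(zz[:,2],90)-.008; print("knob",c,n,np.percentile(zz[:,2],[5,50,90,99]),zz[top].mean(0),top.sum())
m,c,n=blob(dark|(hsv[...,1]>90)&(hsv[...,2]<110),(312,150,330,172)); zz=C[m];print("doll",c,n,zz[zz[:,2]>.11].mean(0),zz[:,2].max())
# board: points with z in .08-.1
B=(C[...,2]>.076)&(C[...,2]<.1); b=np.zeros_like(B); b[140:225,180:345]=1; B&=b
P=C[B]; r=cv2.minAreaRect(np.float32(P[:,:2]*1000)); print("board rect",r)
A=np.c_[P[:,:2],np.ones(len(P))]; print("plane",np.linalg.lstsq(A,P[:,2],rcond=None)[0])
```

```text
ring [422.996997  217.8978979] (422.5813903808594, 218.02325439453125) 13.054159164428711 333 z 0.02493366145257554 ray [ 0.54931331 -0.27957985  0.026     ] ray mean [ 0.54975419 -0.28079079  0.026     ]
vial [463.8   267.425] 40 0.02475151378139305 [ 0.41314775 -0.39829274  0.022     ]
knob [215.38636364 184.43181818] 132 [0.09555929 0.12861836 0.13408731 0.13511839] [0.5941528  0.31581907 0.13132852] 81
doll [321.4015748  161.07874016] 127 [0.67440231 0.02632575 0.13149436] 0.15031757853706793
board rect ((612.4524536132812, 188.121337890625), (162.46336364746094, 400.14630126953125), 7.031766414642334)
plane [ 0.00451487 -0.01366831  0.08668931]
```

```bash
python3 -m creep '{"slide":[[-0.038,-0.028,0],[-0.038,-0.028,0],[-0.038,-0.028,0],[-0.038,-0.028,0],[-0.038,-0.028,0],[-0.038,-0.028,0],[-0.038,-0.028,0],[-0.038,-0.028,0]],"twist":[0,0,0,0,0,0,0,0]}' 100 40
python3 -m creep '{"slide":[[0,0,0],[0,0,0],[0,0,0],[0,0,0],[0,0,0],[0,0,0],[0,0,0],[0,0,0]],"twist":[10,10,10,10,10,10,10,10]}'
python3 - <<'E'
from h import *
p,R=st()
d=np.array([.474,-.346,.22])-p; print("to go tool",R.T@d)
E
```

```text
clock: 1.1
position: [0.4494, 0.2256, 0.2311]
ee_rot: [0.225, 0.974, -0.0, -0.0]
ft_force: [0.4, 0.5, 0.3]
grip_width: 0.998
grasp_force: 0.0
clock: 2.1
position: [0.4488, 0.227, 0.231]
ee_rot: [0.8, 0.6, -0.0, -0.0]
ft_force: [-0.0, 0.2, 0.5]
grip_width: 1.003
grasp_force: 0.0
t 2.1 pos [0.4488 0.227  0.231 ] x [ 0.281  0.96  -0.   ] y [ 0.96  -0.281 -0.   ] z [-0.001 -0.    -1.   ] F [-0.   0.2  0.5] w 1.003 g 0.0 j [-0.77  0.06  0.22  1.79 -0.01  1.3  -0.83]
to go tool [-0.54283866  0.18529432  0.01115548]
```

```bash
python3 -m creep '{"slide":[[-0.045,0.0154,0],[-0.045,0.0154,0],[-0.045,0.0154,0],[-0.045,0.0154,0],[-0.045,0.0154,0],[-0.045,0.0154,0],[-0.045,0.0154,0],[-0.045,0.0154,0]],"twist":[0,0,0,0,0,0,0,0]}'
python3 -m creep '{"slide":[[-0.045,0.0154,0],[-0.045,0.0154,0],[-0.045,0.0154,0],[0,0,0],[0,0,0],[0,0,0],[0,0,0],[0,0,0]],"twist":[0,0,0,8.25,8.25,8.25,8.25,0]}'
python3 - <<'E'
from h import *
st()
im,d,p=cam("wrist"); cv2.imwrite("pics/w1.png",im); np.savez("w1.npz",im=im,d=d,**p)
for X in([.549,-.280,.026],[.413,-.398,.024],[.474,-.346,.03]): print(proj(p,X))
E
```

```text
clock: 3.1
position: [0.4679, -0.1543, 0.2312]
ee_rot: [0.799, 0.602, 0.0, -0.0]
ft_force: [0.8, -0.3, -0.0]
grip_width: 1.0
grasp_force: 0.0
clock: 4.1
position: [0.4753, -0.2951, 0.231]
ee_rot: [0.936, 0.351, -0.0, -0.0]
ft_force: [-0.5, -0.6, 0.7]
grip_width: 1.001
grasp_force: 0.0
t 4.1 pos [ 0.4753 -0.2951  0.231 ] x [ 0.754  0.657 -0.   ] y [ 0.657 -0.754 -0.001] z [-0.001  0.    -1.   ] F [-0.5 -0.6  0.7] w 1.001 g 0.0 j [-0.25  0.23  0.85  1.68 -0.18  1.31 -0.22]
[358.16122938 112.61011756]
[352.53611746 283.49034751]
[356.05273534 214.6055796 ]
```

View pics/w1.png

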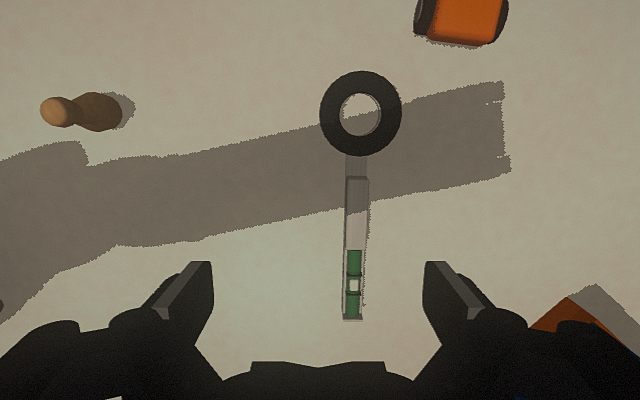

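The wrist view shows the ring at (360,113), the vial at (354,284), and the block around (356,200), nearly aligned with the tool.

```bash
cat > lev.py <<'E'
from h import *
def level(im,p,zb=0.,box=None):
    hsv=cv2.cvtColor(im,cv2.COLOR_BGR2HSV)
    g=((hsv[...,0]>40)&(hsv[...,0]<90)&(hsv[...,1]>80)).astype(np.uint8)
    cs=max(cv2.findContours(cv2.morphologyEx(g,3,np.ones((15,15))),0,1)[0],key=cv2.contourArea); v=np.array(cv2.minAreaRect(cs)[0])
    k=(hsv[...,2]<60).astype(np.uint8); best=None
    for c in cv2.findContours(k,0,1)[0]:
        a=cv2.contourArea(c)
        if a<1500: continue
        (x,y),r=cv2.minEnclosingCircle(c)
        if a/(np.pi*r*r)>.85: best=(np.array(cv2.fitEllipse(c)[0]),r)
    return best,v
E
python3 - <<'E'
from lev import *
P,R=st(); D=np.load("w1.npz"); p={k:D[k] for k in("intrinsics","R","t")}
(rc,r),v=level(D["im"],p); a=ray(p,rc,.026);b=ray(p,v,.024)
print(rc,r,v,a,b,np.linalg.norm((a-b)[:2]))
x=(b-a)/np.linalg.norm((b-a)[:2]); o=a+.1*x; o[2]=.005
print("origin",o,"shift",R.T@(o-P)); xt=R.T@x; print("twist",np.degrees(np.arctan2(-xt[1],-xt[0])))
E
```

```text
t 4.15 pos [ 0.4753 -0.2952  0.231 ] x [ 0.753  0.659 -0.   ] y [ 0.659 -0.753 -0.   ] z [-0.  0. -1.] F [-0.6  0.2  0.1] w 1.002 g 0.0 j [-0.25  0.23  0.85  1.68 -0.18  1.31 -0.22]
[360.30587769 113.21020508] 43.011932373046875 [515.         359.99996948] [ 0.54993635 -0.28191219  0.026     ] [ 0.46508567 -0.60714962  0.024     ] 0.33612352919494765
origin [ 0.52469245 -0.37867347  0.005     ] shift [-0.01780939  0.09544777  0.22600638]
twist -34.18729907004466
```

Run:
```python
from lev import *
P,R=st(); D=np.load("w1.npz"); p={k:D[k] for k in("intrinsics","R","t")}
a=ray(p,(360.3,113.2),.026);b=ray(p,(354,284),.025)
print(a,b,np.linalg.norm((a-b)[:2]))
x=(b-a)/np.linalg.norm((b-a)[:2]); o=a+.1*x; o[2]=.005
print("origin",o,"shift",R.T@(o-P)); xt=R.T@x; print("twist",np.degrees(np.arctan2(-xt[1],-xt[0])),x)
```

```text
t 4.15 pos [ 0.4753 -0.2952  0.231 ] x [ 0.753  0.659 -0.   ] y [ 0.659 -0.753 -0.   ] z [-0.  0. -1.] F [-0.6  0.2  0.1] w 1.002 g 0.0 j [-0.25  0.23  0.85  1.68 -0.18  1.31 -0.22]
[ 0.54993954 -0.28190159  0.026     ] [ 0.41391808 -0.39919066  0.025     ] 0.17960669430047463
origin [ 0.47420659 -0.34720487  0.005     ] shift [-0.03507663  0.03851855  0.22603521]
twist 0.4201753462890639 [-0.75732956 -0.65303288 -0.00556772]
```

```bash
python3 -m creep '{"slide":[[-0.0175,0.0192,0.03],[-0.0175,0.0193,0.03],[0,0,0.04],[0,0,0.04],[0,0,0.035],[0,0,0.025],[0,0,0.015],[0,0,0.008]],"twist":[0.4,0,0,0,0,0,0,0]}' 100 50
python3 -m creep '{"slide":[[0,0,0],[0,0,0],[0,0,0],[0,0,0],[0,0,0],[0,0,0],[0,0,0],[0,0,0]],"twist":[0,0,0,0,0,0,0,0]}' 0 50
python3 - <<'E'
from h import *
st()
E
```

```text
clock: 5.15
position: [0.4741, -0.3473, 0.0078]
ee_rot: [0.938, 0.348, -0.0, -0.0]
ft_force: [-0.4, -0.7, 0.4]
grip_width: 0.998
grasp_force: 0.0
clock: 6.15
position: [0.4746, -0.3476, 0.009]
ee_rot: [0.938, 0.347, 0.001, 0.0]
ft_force: [-0.5, 1.2, 5.6]
grip_width: 0.246
grasp_force: 50.9
t 6.15 pos [ 0.4746 -0.3476  0.009 ] x [0.759 0.651 0.001] y [ 0.651 -0.759  0.001] z [ 0.001 -0.    -1.   ] F [-0.5  1.2  5.6] w 0.246 g 50.88769733905792 j [-0.01  0.57  0.72  1.81 -0.46  0.93  0.04]
```

```bash
python3 -m creep '{"slide":[[0,0,-0.01],[0,0,-0.02],[0,0,-0.04],[0,0,-0.04],[0,0,-0.04],[0,0,-0.04],[0,0,-0.03],[0,0,-0.01]],"twist":[0,0,0,0,0,0,0,0]}' 0 80
python3 -m creep '{"slide":[[0.02,-0.0146,0],[0.036,-0.0263,0],[0.036,-0.0263,0],[0.036,-0.0263,0],[0.036,-0.0263,0],[0.036,-0.0263,0],[0.036,-0.0263,0],[0.036,-0.0263,0]],"twist":[0,0,0,0,0,0,0,0]}'
python3 -m creep '{"slide":[[0.036,-0.0263,0],[0.036,-0.0263,0],[0.036,-0.0263,0],[0.036,-0.0263,0],[0.036,-0.0263,0],[0.015,-0.011,0],[0,0,0],[0,0,0]],"twist":[0,0,0,0,0,0,-8,-8]}'
python3 -m creep '{"slide":[[0,0,0],[0,0,0],[0,0,0],[0,0,0],[0,0,0],[0,0,0],[0,0,0]],"twist":[-8,-8,-8,-8,-8,0,0]}'
python3 - <<'E'
from h import *
st()
for n in("wrist","top"):
    im,d,p=cam(n); cv2.imwrite(f"pics/{n}2.png",im); np.savez(f"{n}2.npz",im=im,d=d,**p)
    print(proj(p,[.594,.3158,.133]),proj(p,[.606,.2166,.086]))
E
```

```text
clock: 7.15
position: [0.4742, -0.348, 0.2407]
ee_rot: [0.938, 0.347, 0.001, 0.001]
ft_force: [-0.2, -0.2, -2.9]
grip_width: 0.241
grasp_force: 79.4
clock: 8.15
position: [0.5508, -0.0182, 0.2377]
ee_rot: [0.938, 0.347, -0.001, -0.0]
ft_force: [0.0, 0.4, -2.8]
grip_width: 0.236
grasp_force: 79.3
clock: 9.15
position: [0.6063, 0.2147, 0.2376]
ee_rot: [0.88, 0.476, -0.001, 0.0]
ft_force: [0.5, -1.0, -3.6]
grip_width: 0.238
grasp_force: 79.4
clock: 10.02
position: [0.6065, 0.215, 0.2381]
ee_rot: [0.667, 0.745, -0.0, -0.0]
ft_force: [-0.8, 0.1, -2.3]
grip_width: 0.241
grasp_force: 79.3
t 10.03 pos [0.6065 0.215  0.2381] x [-0.111  0.994 -0.   ] y [ 0.994  0.111 -0.   ] z [-0. -0. -1.] F [-0.8  0.1 -2.3] w 0.241 g 79.29859757423401 j [-0.72  0.38  0.42  1.42 -0.15  1.37 -0.19]
[317.45535669  57.57281444] [318.531658   191.80707075]
[213.72187488 182.68660407] [252.31614145 184.74823529]
```

View pics/wrist2.png

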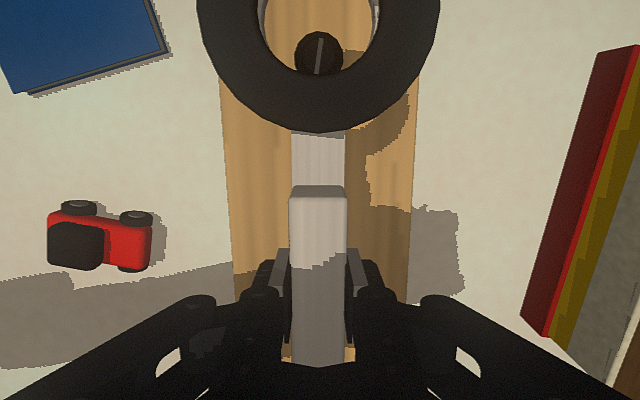

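The wrist view shows the knob at (319,53) through the ring hole, and the board's long edges about columns 221→235 and 419→407. I'll fit those edges and the knob.

Run:
```python
from h import *
P,R=st(); D=np.load("wrist2.npz"); im=D["im"]; p={k:D[k] for k in("intrinsics","R","t")}
hsv=cv2.cvtColor(im,cv2.COLOR_BGR2HSV)
k=(hsv[...,2]<55).astype(np.uint8); k[:, :285]=0;k[:,355:]=0;k[80:]=0
n,l,s,c=cv2.connectedComponentsWithStats(k)
i=l[45,308]; print(s[i],c[i]); 
K=cv2.findContours((l==i).astype(np.uint8),0,1)[0][0]; (cc,r)=cv2.minEnclosingCircle(K); print(cc,r)
kp=ray(p,cc,.126); K2=ray(p,(cc[0]+r,cc[1]),.126); print("knob",kp,"radius",np.linalg.norm(K2-kp))
w=((hsv[...,0]>8)&(hsv[...,0]<25)&(hsv[...,1]>70)).astype(np.uint8)
for nm,rows,side in(("L",range(110,250,5),0),("R",range(225,265,3),1)):
    pts=[]
    for y in rows:
        xs=np.nonzero(w[y,200:285] if side==0 else w[y,360:425])[0]
        if len(xs): pts.append(ray(p,(200+xs.min() if side==0 else 360+xs.max(),y),.086 if 1 else 0))
    pts=np.array(pts); f=cv2.fitLine(np.float32(pts[:,:2]*1000),cv2.DIST_HUBER,0,.01,.01).ravel(); a=f[:2]*np.sign(f[1]); print(nm,len(pts),a,np.degrees(np.arctan2(-a[0],a[1])),pts[0],pts[-1], "knob off",np.cross(a,kp[:2]*1000-f[2:]))
T=np.load("top0.npz"); im=T["im"]; p={k:T[k] for k in("intrinsics","R","t")}
q=im[165:200,255:300]; cv2.imwrite("pics/ribs.png",cv2.resize(q,None,fx=12,fy=12,interpolation=cv2.INTER_NEAREST))
g=cv2.cvtColor(im,cv2.COLOR_BGR2HSV); m=(g[...,1]<75)&(g[...,2]>110); m[:168]=0;m[195:]=0;m[:,:260]=0;m[:,295:]=0
n,l,s,c=cv2.connectedComponentsWithStats(m.astype(np.uint8))
for i in range(1,n):
    if s[i,4]>5: print(s[i],c[i],ray(p,c[i],.094))
```

```text
t 10.12 pos [0.6065 0.2154 0.2382] x [-0.113  0.994 -0.   ] y [ 0.994  0.113 -0.   ] z [-0. -0. -1.] F [-0.   0.2 -3.9] w 0.237 g 79.2990231513977 j [-0.72  0.38  0.42  1.42 -0.15  1.37 -0.19]
[ 285   31   70   49 2159] [319.11811024  59.78879111]
(319.5, 67.27083587646484) 36.43940734863281
knob [0.59592608 0.31089663 0.126     ] radius 0.024514352680250158
L 28 [-0.11804371  0.9930084 ] 6.779213 [0.52054845 0.27474041 0.086     ] [0.53397069 0.15966631 0.086     ] knob off -79.11906438749847
R 14 [-0.11348383  0.99353987] 6.516182 [0.689007   0.19595887 0.086     ] [0.69300651 0.15911077 0.086     ] knob off 79.30148204580601
[268 174  19   4  51] [276.78431373 175.74509804] [0.63409164 0.14866536 0.094     ]
[268 186  20   4  53] [277.45283019 187.67924528] [0.59951781 0.14432959 0.094     ]<stdin>:15: DeprecationWarning: Arrays of 2-dimensional vectors are deprecated. Use arrays of 3-dimensional vectors instead. (deprecated in NumPy 2.0)
```

View pics/ribs.png

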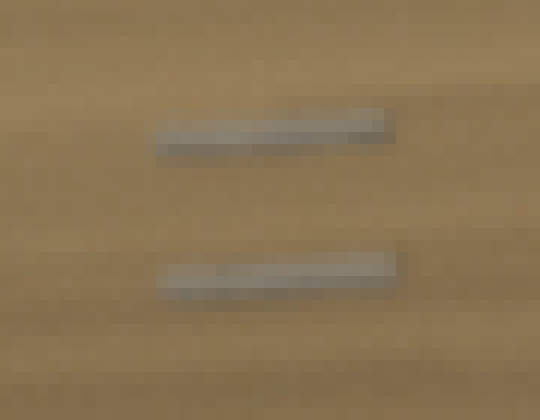

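The ribs crop shows both ribs cleanly; their midpoint, the board edges and the knob agree (knob ≈ (0.5955, 0.3184), heading 6.65°).

```bash
python3 -m creep '{"slide":[[0.004,0.001,0.015],[0,0,0.025],[0,0,0.025],[0,0,0.015],[0,0,0.005],[0,0,0],[0,0,0]],"twist":[-0.2,0,0,0,0,0,0]}'
python3 - <<'E'
from h import *
st()
im,d,p=cam("wrist"); cv2.imwrite("pics/w3.png",im); np.savez("w3.npz",im=im,d=d,**p)
st()
E
```

```text
clock: 11.0
position: [0.6077, 0.2198, 0.1543]
ee_rot: [0.664, 0.748, 0.001, 0.0]
ft_force: [-0.0, 1.4, -2.4]
grip_width: 0.235
grasp_force: 79.3
t 11.0 pos [0.6077 0.2198 0.1543] x [-0.118  0.993  0.001] y [0.993 0.118 0.001] z [ 0.001  0.001 -1.   ] F [-0.   1.4 -2.4] w 0.235 g 79.34294700622559 j [-0.72  0.44  0.4   1.52 -0.18  1.21 -0.17]
t 11.05 pos [0.6077 0.2199 0.1543] x [-0.118  0.993  0.001] y [0.993 0.118 0.001] z [ 0.001  0.001 -1.   ] F [-0.  -0.9 -2.8] w 0.239 g 79.34352278709412 j [-0.72  0.44  0.4   1.52 -0.18  1.21 -0.17]
```

View pics/w3.png

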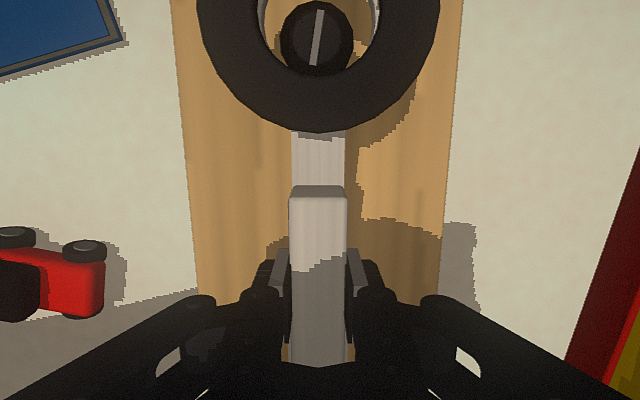

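The wrist view shows the knob disk spanning columns 280–353 with its top at row ~0, and the collar spanning columns 197–440 with its bottom at row 132.

Run:
```python
from h import *
P,R=st(); D=np.load("w3.npz"); p={k:D[k] for k in("intrinsics","R","t")}
a=ray(p,(316.5,37),.126); b=ray(p,(318.5,11),.1715); c=ray(p,(353,37),.126); print("knob r",np.linalg.norm(c-a),"ring r",np.linalg.norm(ray(p,(440,11),.1715)-b))
print(a,b,"ring in tool",R.T@(b-P),"shift",R.T@(a-b)); print(ray(p,(184,130),.086),ray(p,(452,130),.086))
l=ray(p,(184,130),.086);r=ray(p,(452,130),.086);m=(l+r)/2;print("width",np.linalg.norm(l-r),"mid vs knob lateral",R.T@(m-a))
```

```text
t 11.05 pos [0.6077 0.2199 0.1543] x [-0.118  0.993  0.001] y [0.993 0.118 0.001] z [ 0.001  0.001 -1.   ] F [-0.  -0.9 -2.8] w 0.239 g 79.34352278709412 j [-0.72  0.44  0.4   1.52 -0.18  1.21 -0.17]
knob r 0.016074834385176547 ring r 0.03840260531533175
[0.59440199 0.31836644 0.126     ] [0.59524184 0.31737219 0.1715    ] ring in tool [ 0.09828166 -0.00076025 -0.01718074] shift [ 0.0010598  -0.00078387  0.04549952]
[0.5227622  0.26753731 0.086     ] [0.67760569 0.28605574 0.086     ]
width 0.15594690369478717 mid vs knob lateral [-0.04198564  0.00076249  0.03997641]
```

```bash
python3 -m creep '{"slide":[[0,-0.0007,0.004],[0,0,0.008],[0,0,0.01],[0,0,0.01],[0,0,0.01],[0,0,0.006],[0,0,0.004],[0,0,0.002]],"twist":[0,0,0,0,0,0,0,0]}'
python3 - <<'E'
from h import *
st()
E
```

```text
clock: 12.05
position: [0.6065, 0.2196, 0.0992]
ee_rot: [0.664, 0.748, 0.0, 0.0]
ft_force: [0.2, 0.2, -2.8]
grip_width: 0.242
grasp_force: 79.3
t 12.05 pos [0.6065 0.2196 0.0992] x [-0.118  0.993  0.   ] y [0.993 0.118 0.   ] z [ 0.  0. -1.] F [ 0.2  0.2 -2.8] w 0.242 g 79.34390544891357 j [-0.71  0.49  0.38  1.57 -0.2   1.12 -0.16]
```

```bash
python3 -m creep '{"slide":[[0,0,0.001],[0,0,0.001],[0,0,0.001],[0,0,0]],"twist":[0,0,0,0]}'
python3 -m creep '{"slide":[[0,0,0],[0,0,0],[0,0,0],[0,0,0],[0,0,-0.005],[0,0,-0.02],[0,0,-0.03],[0,0,-0.03]],"twist":[0,0,0,0,0,0,0,0]}' 60
python3 -m creep '{"slide":[[-0.02,0,-0.03],[-0.03,0,-0.03],[-0.03,0,-0.02],[-0.03,0,0],[0,0,0],[0,0,0]],"twist":[0,0,0,0,0,0]}'
python3 - <<'E'
from h import *
st()
im,d,p=cam("wrist"); cv2.imwrite("pics/w4.png",im); np.savez("w4.npz",im=im,d=d,**p)
E
```

```text
clock: 12.55
position: [0.6067, 0.2198, 0.0968]
ee_rot: [0.664, 0.748, 0.0, 0.0]
ft_force: [-1.3, 0.9, 1.6]
grip_width: 0.241
grasp_force: 79.8
clock: 13.55
position: [0.6067, 0.2196, 0.1839]
ee_rot: [0.664, 0.748, 0.001, 0.0]
ft_force: [0.4, 0.3, -0.5]
grip_width: 0.603
grasp_force: 0.0
clock: 14.3
position: [0.6194, 0.1112, 0.2621]
ee_rot: [0.664, 0.748, 0.001, -0.0]
ft_force: [0.4, 0.6, 0.0]
grip_width: 0.597
grasp_force: 0.0
t 14.3 pos [0.6194 0.1112 0.2621] x [-0.119  0.993  0.001] y [0.993 0.119 0.001] z [ 0.001  0.001 -1.   ] F [0.4 0.6 0. ] w 0.597 g 0.0 j [-0.6   0.34  0.46  1.43 -0.15  1.41 -0.02]
```

View pics/w4.png

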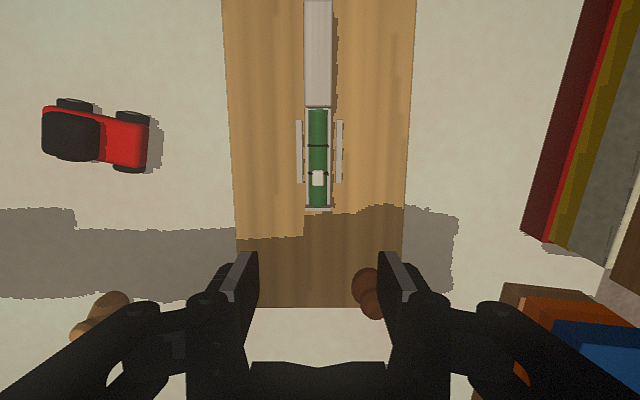

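The bar lies between the two ribs. The lines are at rows ~146 and 172 and the bubble at row ~178, so it stands about +17 mm, which needs ≈1.1 rad clockwise.

```bash
python3 -m creep '{"slide":[[0.04,0,0],[0.05,0,0],[0.05,0,0],[0.045,0,0],[0.0237,0.0004,0],[0,0,0],[0,0,0],[0,0,0]],"twist":[0,0,0,0,0,-10,-10,-10]}' 60
python3 -m creep '{"slide":[[0,0,0.03],[0,0,0.04],[0,0,0.03],[0,0,0.008],[0,0,0],[0,0,0]],"twist":[0,0,0,0,0,0]}'
python3 - <<'E'
from h import *
P,R=st(); print(R.T@(np.array([.595,.3184,.15])-P))
im,d,p=cam("wrist"); cv2.imwrite("pics/w5.png",im); np.savez("w5.npz",im=im,d=d,**p)
a,_,p1=cam("top"); b,_,p2=cam("scene")
cv2.imwrite("pics/mix5.png",np.hstack([cv2.resize(im,(400,300)),np.vstack([cv2.resize(a[140:230,200:320],(400,300))])])); np.savez("ts5.npz",a=a,b=b)
E
```

```text
clock: 15.35
position: [0.5954, 0.317, 0.2614]
ee_rot: [0.445, 0.895, -0.0, 0.0]
ft_force: [-0.3, -0.0, 0.0]
grip_width: 0.601
grasp_force: 0.0
clock: 16.1
position: [0.596, 0.3179, 0.1551]
ee_rot: [0.448, 0.894, 0.001, 0.001]
ft_force: [-0.5, -0.3, 0.1]
grip_width: 0.598
grasp_force: 0.0
t 16.1 pos [0.596  0.3179 0.1551] x [-0.599  0.801 -0.   ] y [0.801 0.599 0.002] z [ 0.002  0.001 -1.   ] F [-0.5 -0.3  0.1] w 0.598 g 0.0 j [-0.76  0.49  0.28  1.43 -0.14  1.24  0.18]
[ 0.00100261 -0.00052463  0.0050975 ]
```

View pics/mix5.png

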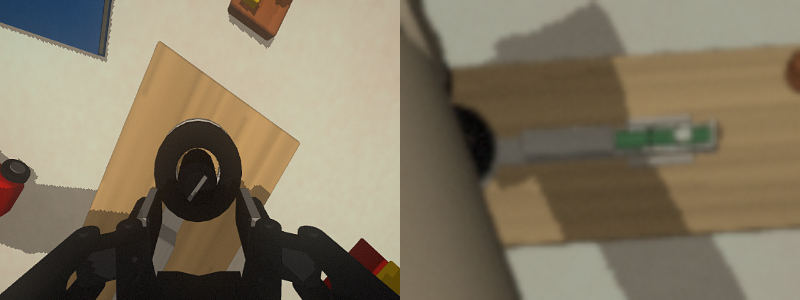

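Left half shows the knob centred between the fingers. The right half shows that the top camera sees the vial (about pixel columns 265–295, row 180).

```bash
python3 -m creep '{"slide":[[0.001,-0.0005,0.012],[0,0,0.012],[0,0,0.01],[0,0,0.004],[0,0,0.001],[0,0,0.001],[0,0,0]],"twist":[0,0,0,0,0,0,0]}'
python3 -m creep '{"slide":[[0,0,0.0015],[0,0,0.0015],[0,0,0.001],[0,0,0]],"twist":[0,0,0,0]}'
python3 -m creep '{"slide":[[0,0,0.0015],[0,0,0.0015],[0,0,0]],"twist":[0,0,0]}'
```

```text
clock: 17.12
position: [0.5943, 0.3183, 0.1136]
ee_rot: [0.448, 0.894, 0.0, 0.0]
ft_force: [0.4, -0.6, -0.4]
grip_width: 0.605
grasp_force: 0.0
clock: 17.62
position: [0.5941, 0.3182, 0.1092]
ee_rot: [0.448, 0.894, -0.0, -0.0]
ft_force: [-0.2, 0.4, -0.9]
grip_width: 0.601
grasp_force: 0.0
clock: 18.0
position: [0.5943, 0.3182, 0.1064]
ee_rot: [0.448, 0.894, 0.0, 0.0]
ft_force: [-0.0, -0.3, 1.2]
grip_width: 0.6
grasp_force: 1.0
```

```bash
python3 -m creep '{"slide":[[0,0,0.001],[0,0,0.001],[0,0,0]],"twist":[0,0,0]}'; python3 -m creep '{"slide":[[0,0,0.001],[0,0,0]],"twist":[0,0]}'; python3 -m creep '{"slide":[[0,0,0]],"twist":[0]}'
```

```text
clock: 18.38
position: [0.5942, 0.3182, 0.1044]
ee_rot: [0.448, 0.894, 0.0, 0.0]
ft_force: [-0.5, 0.9, 3.1]
grip_width: 0.599
grasp_force: 1.5
clock: 18.62
position: [0.5943, 0.3182, 0.1034]
ee_rot: [0.448, 0.894, 0.0, 0.0]
ft_force: [0.1, -0.6, 3.1]
grip_width: 0.604
grasp_force: 1.7
clock: 18.75
position: [0.5942, 0.3182, 0.1034]
ee_rot: [0.448, 0.894, 0.0, 0.0]
ft_force: [-0.4, -0.1, 2.4]
grip_width: 0.598
grasp_force: 1.7
```

```bash
python3 -m creep '{"slide":[[0,0,0],[0,0,0],[0,0,0],[0,0,0],[0,0,0],[0,0,0]],"twist":[0,0,0,0,0,0]}' 0 60
python3 - <<'E'
from h import *
st()
D=np.load("ts5.npz")
from scipy import ndimage
im,d,p=cam("top"); np.savez("t6.npz",im=im,**p)
# vial intensity profile along line between rotating points: print white-ish along level axis
K=np.array([.595,.3184]); dr=np.array([.1158,-.9933])
def prof(im):
    out=[]
    for s in np.arange(.135,.226,.003):
        u,v=proj(p,[*(K+dr*s),.113]); q=[ndimage.map_coordinates(im[...,c].astype(float),[[v-.5,v,v+.5],[u]*3],order=1).mean() for c in(0,1,2)]; out.append((round(s*1000),*np.round(q).astype(int)))
    return out
for a,b in zip(prof(D["a"]),prof(im)): print(*a,"|",*b[1:])
E
```

```text
clock: 19.5
position: [0.5942, 0.3182, 0.1037]
ee_rot: [0.448, 0.894, 0.0, -0.0]
ft_force: [-1.8, -1.2, 6.8]
grip_width: 0.374
grasp_force: 60.3
t 19.5 pos [0.5942 0.3182 0.1037] x [-0.599  0.801  0.   ] y [0.801 0.599 0.   ] z [ 0.  0. -1.] F [-1.8 -1.2  6.8] w 0.374 g 60.32416103000287 j [-0.75  0.53  0.27  1.48 -0.15  1.15  0.18]
135 76 87 88 | 76 86 88
138 69 86 77 | 66 84 74
141 60 88 61 | 61 90 63
144 59 91 58 | 59 92 59
147 59 91 59 | 60 92 59
150 61 93 60 | 61 93 60
153 61 93 61 | 61 94 61
156 61 94 61 | 61 94 61
159 62 94 61 | 61 93 60
162 59 90 58 | 59 90 58
165 53 81 53 | 54 81 53
168 52 78 51 | 49 76 49
171 56 87 55 | 56 86 54
174 56 88 55 | 57 90 57
177 58 90 57 | 58 90 57
180 57 89 57 | 57 89 55
183 61 91 62 | 60 91 61
186 77 103 83 | 77 102 82
189 109 127 120 | 110 127 120
192 132 148 146 | 133 148 146
195 135 152 151 | 136 152 151
198 129 146 143 | 129 146 143
201 101 121 111 | 102 123 113
204 70 97 74 | 71 99 75
207 61 93 60 | 61 92 61
210 60 92 59 | 60 91 59
213 60 92 60 | 60 91 59
216 71 99 76 | 73 99 78
219 88 108 101 | 87 107 101
222 80 97 104 | 79 97 104
225 64 88 103 | 64 88 104
```

```bash
python3 -m creep '{"slide":[[0,0,0],[0,0,0],[0,0,0],[0,0,-0.002],[0,0,0]],"twist":[0,0,0,0,0]}' 60
python3 -m creep '{"slide":[[0,0,0],[0,0,0],[0,0,0],[0,0,0],[0,0,0],[0,0,0]],"twist":[0,0,0,0,0,0]}' 0 60
python3 -m creep '{"slide":[[0,0,-0.0004],[0,0,-0.0006],[0,0,-0.0006],[0,0,-0.0006],[0,0,0]],"twist":[6,8,8,8,0]}'
python3 - <<'E'
from h import *
st()
E
```

```text
clock: 20.18
position: [0.594, 0.3183, 0.1053]
ee_rot: [0.448, 0.894, 0.0, -0.0]
ft_force: [0.6, 1.6, 3.0]
grip_width: 0.604
grasp_force: 1.2
clock: 20.92
position: [0.5942, 0.3181, 0.1055]
ee_rot: [0.448, 0.894, 0.0, 0.0]
ft_force: [-1.0, -0.3, 5.1]
grip_width: 0.372
grasp_force: 60.6
clock: 21.55
position: [0.5954, 0.3182, 0.1077]
ee_rot: [0.665, 0.747, 0.001, 0.001]
ft_force: [4.6, 0.9, -0.0]
grip_width: 0.371
grasp_force: 61.3
t 21.55 pos [0.5954 0.3182 0.1077] x [-0.116  0.993  0.   ] y [0.993 0.116 0.003] z [ 0.003  0.    -1.   ] F [ 4.6  0.9 -0. ] w 0.371 g 61.30022894300055 j [-0.83  0.54  0.37  1.48 -0.21  1.16 -0.3 ]
```

```bash
python3 -m creep '{"slide":[[0,0,-0.0004],[0,0,-0.0005],[0,0,-0.0005],[0,0,-0.0004],[0,0,0],[0,0,0],[0,0,0],[0,0,0]],"twist":[6,7,7,6,0,0,0,0]}'
python3 -m creep '{"slide":[[0,0,0],[0,0,0],[0,0,0],[0,0,0],[0,0,0],[0,0,0],[0,0,0],[0,0,0]],"twist":[0,0,0,0,0,0,0,0]}'
python3 -m creep '{"slide":[[0,0,0],[0,0,0],[0,0,0],[0,0,0],[0,0,0],[0,0,0],[0,0,0],[0,0,0]],"twist":[0,0,0,0,0,0,0,0]}'
cat > bub.py <<'E'
from h import *
from scipy import ndimage
st()
im,d,p=cam("top"); K=np.array([.595,.3184]); dr=np.array([.1158,-.9933])
ss=np.arange(.130,.230,.001); pr=[]
for s in ss:
    u,v=proj(p,[*(K+dr*s),.115]); pr.append([ndimage.map_coordinates(im[...,c].astype(float),[[v-.5,v,v+.5],[u]*3],order=1).mean() for c in(0,1,2)])
pr=np.array(pr)
for s,q in list(zip(ss,pr))[::3]: print(round(s*1000),*np.round(q).astype(int))
m=(ss>.145)&(ss<.212)&(pr[:,2]>90); print("bubble",np.average(ss[m],weights=pr[m,2]-60) if m.any() else None)
w,_,_=cam("wrist"); s,_,q=cam("scene"); u,v=map(int,proj(q,[.615,.14,.115])); u0,v0=map(int,proj(q,[.595,.318,.115]))
a=cv2.resize(s[v-70:v+50,u-60:u+140],(780,468),interpolation=cv2.INTER_CUBIC); cv2.imwrite("pics/b%d.png"%int(manip.get_obs()["clock"]*10),a); print("pics/b%d.png"%int(manip.get_obs()["clock"]*10))
E
python3 bub.py
```

```text
clock: 22.55
position: [0.5965, 0.3178, 0.1095]
ee_rot: [0.816, 0.579, 0.002, 0.001]
ft_force: [10.4, 2.0, -2.2]
grip_width: 0.371
grasp_force: 61.5
clock: 23.55
position: [0.5965, 0.3178, 0.1095]
ee_rot: [0.816, 0.579, 0.002, 0.001]
ft_force: [10.2, 1.8, -1.2]
grip_width: 0.376
grasp_force: 61.5
clock: 24.55
position: [0.5965, 0.3178, 0.1096]
ee_rot: [0.816, 0.579, 0.002, 0.001]
ft_force: [10.6, 1.9, -3.2]
grip_width: 0.373
grasp_force: 61.5
t 24.55 pos [0.5965 0.3178 0.1096] x [0.33  0.944 0.002] y [ 0.944 -0.33   0.004] z [ 0.005  0.001 -1.   ] F [10.6  1.9 -3.2] w 0.373 g 61.47653498672753 j [-0.89  0.55  0.46  1.48 -0.26  1.16 -0.72]
130 87 97 102
133 99 109 114
136 96 108 109
139 74 94 81
142 64 93 65
145 61 93 61
148 60 92 60
151 60 92 60
154 60 92 60
157 60 92 59
160 59 92 59
163 58 89 57
166 53 81 51
169 50 75 51
172 73 97 79
175 112 130 122
178 137 152 149
181 139 155 154
184 131 148 146
187 102 121 114
190 65 87 71
193 58 86 59
196 61 92 60
199 60 93 59
202 59 92 59
205 58 90 57
208 58 89 57
211 57 89 56
214 60 91 61
217 74 100 80
220 90 109 105
223 80 99 108
226 67 94 111
229 78 110 132
bubble 0.18062478022319278
pics/b247.png
```

```bash
python3 -m creep '{"slide":[[0,0,-0.0002],[0,0,0],[0,0,0],[0,0,0],[0,0,0],[0,0,0],[0,0,0],[0,0,0]],"twist":[3,0,0,0,0,0,0,0]}'
python3 -m creep '{"slide":[[0,0,0],[0,0,0],[0,0,0],[0,0,0],[0,0,0],[0,0,0],[0,0,0],[0,0,0]],"twist":[0,0,0,0,0,0,0,0]}'
python3 -m creep '{"slide":[[0,0,0],[0,0,0],[0,0,0],[0,0,0],[0,0,0],[0,0,0],[0,0,0],[0,0,0]],"twist":[0,0,0,0,0,0,0,0]}'
python3 bub.py | tail -36; mv pics/b*8*.png pics/x.png 2>/dev/null; ls -t pics | head -1 | xargs -I{} cp pics/{} pics/fin.png
```

```text
clock: 25.7
position: [0.5966, 0.3177, 0.1097]
ee_rot: [0.83, 0.557, 0.002, 0.001]
ft_force: [11.4, 2.4, -2.6]
grip_width: 0.371
grasp_force: 61.8
clock: 26.7
position: [0.5966, 0.3178, 0.1097]
ee_rot: [0.83, 0.557, 0.002, 0.001]
ft_force: [10.9, 1.3, -3.2]
grip_width: 0.369
grasp_force: 61.8
clock: 27.7
position: [0.5966, 0.3178, 0.1097]
ee_rot: [0.83, 0.557, 0.002, 0.001]
ft_force: [11.1, 1.5, -3.6]
grip_width: 0.373
grasp_force: 61.8
130 87 97 101
133 100 110 114
136 96 109 109
139 74 94 82
142 65 95 66
145 62 94 62
148 62 93 61
151 62 93 61
154 59 91 58
157 59 91 58
160 58 90 57
163 57 89 56
166 53 82 54
169 52 78 54
172 83 106 91
175 119 138 133
178 136 153 152
181 138 154 154
184 130 148 145
187 99 118 110
190 61 83 63
193 57 86 56
196 61 92 60
199 61 92 60
202 58 90 58
205 59 91 59
208 57 90 57
211 58 91 57
214 61 92 62
217 74 100 80
220 89 108 105
223 80 99 108
226 67 94 111
229 77 109 131
bubble 0.18008350020889763
pics/b278.png
```

View pics/fin.png

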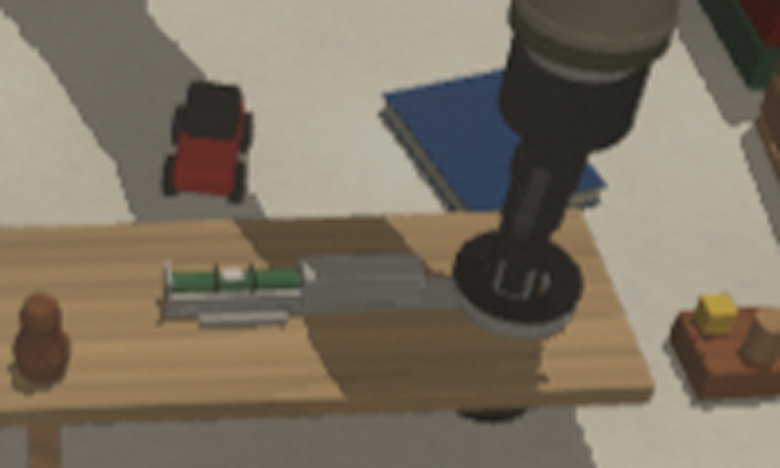

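The scene crop shows the level flat and the fingers on the collar. The bubble (x 220–243) lies between the lines (x ≈218 and 256), slightly towards the vial end, so I'll turn a little more.

```bash
python3 -m creep '{"slide":[[0,0,-0.0003],[0,0,0],[0,0,0],[0,0,0],[0,0,0],[0,0,0],[0,0,0],[0,0,0]],"twist":[7,0,0,0,0,0,0,0]}'
python3 -m creep '{"slide":[[0,0,0],[0,0,0],[0,0,0],[0,0,0],[0,0,0],[0,0,0],[0,0,0],[0,0,0]],"twist":[0,0,0,0,0,0,0,0]}'
python3 -m creep '{"slide":[[0,0,0],[0,0,0],[0,0,0],[0,0,0],[0,0,0],[0,0,0],[0,0,0],[0,0,0]],"twist":[0,0,0,0,0,0,0,0]}'
python3 bub.py | sed -n '12,23p;36,40p'
python3 - <<'E'
from h import *
s,_,q=cam("scene"); u,v=map(int,proj(q,[.615,.14,.115]))
a=cv2.resize(s[v-12:v+14,u-24:u+26],(800,416),interpolation=cv2.INTER_CUBIC); cv2.imwrite("pics/fin2.png",a)
E
```

```text
clock: 28.85
position: [0.5969, 0.3176, 0.1102]
ee_rot: [0.863, 0.505, 0.003, 0.001]
ft_force: [12.1, 2.2, -2.0]
grip_width: 0.374
grasp_force: 61.9
clock: 29.85
position: [0.5969, 0.3176, 0.1102]
ee_rot: [0.863, 0.505, 0.003, 0.001]
ft_force: [11.0, 1.4, -2.5]
grip_width: 0.369
grasp_force: 61.9
clock: 30.85
position: [0.5969, 0.3175, 0.1102]
ee_rot: [0.863, 0.505, 0.003, 0.001]
ft_force: [11.3, 0.9, -2.4]
grip_width: 0.375
grasp_force: 61.9
160 59 90 57
163 57 89 56
166 53 81 53
169 64 85 67
172 105 123 113
175 135 151 147
178 139 155 154
181 132 149 148
184 109 129 123
187 76 101 82
190 54 80 56
193 56 85 56
bubble 0.1784137435906629
pics/b310.png
```

View pics/fin2.png

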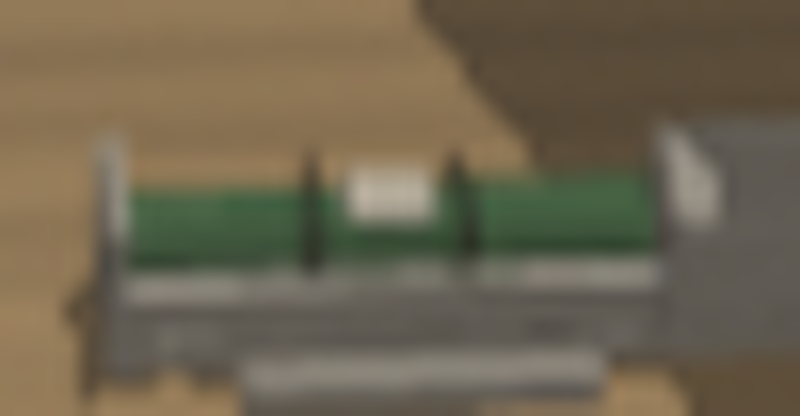

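The lines are at x≈312 and 463 and the bubble at 345–435, so it is centred. Handing in.

```bash
python3 -c "
from workcell import manip
print(manip.hand_in())"
```

```text
the job is handed in; nothing more can be done
None
```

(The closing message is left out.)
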